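# Unstack the sample kit onto its bench stations

## Task

The sample kit has been left on the bench in one stack: take it apart from the top down, one thing at a time, and set each thing down (do not drop it) upright in the middle of its own station - the amber jar on the balance's round pan, the aluminium block flat in the heater's well, the yellow slide box in the cork-floored tray and the blue tube rack on the shaker's teal platform, the last three with their long sides along those of the station. Leave the glass flask and the little white bottle standing where they are, and let go of everything at the end.

Things in the scene. Friction and masses are not known exactly. Their poses are not given: they have to be found in the camera images.
- jar_center (a point): Small amber glass jar with a narrower white screw cap (31 mm across, the top 14 mm), round body 40 mm across and 38 mm tall, 52 mm tall in all, about 90 g; on top of the stack at the start, standing on the aluminium block. Point: its centre, 26 mm above its underside; z up along its axis.
- block_center (a point): Bare aluminium block for small tubes, with rows of dark wells in its top: 70 (along x) x 46 (y) x 40 mm tall, about 300 g; second from the top, lying on the yellow slide box. Point: its centre, 20 mm above its underside.
- slidebox_center (a point): Closed yellow plastic box for microscope slides with a white label on its lid: 96 (x) x 54 (y) x 38 mm tall, about 150 g, one rigid piece; third from the top, lying on the blue rack. Point: its centre, 19 mm above its underside.
- rack_center (a point): Blue plastic tube rack with dark round holes in its top: 130 (x) x 64 (y) x 45 mm tall, about 160 g; bottom of the stack, standing on the bench. Each thing in the stack lies roughly centred and nearly square on the one below, long sides the same way. Point: its centre, 22.5 mm above its underside.
- pan_spot (a point): Balance, fixed: white body 160 (x) x 115 (y) x 35 mm, grey-green display at its -x end, round bright steel pan 100 mm across. Point: centre of the pan's top face, 45 mm above the bench, 25 mm from the body's middle towards its +x.
- well_spot (a point): Dry-bath heater, fixed: grey body 150 (x) x 105 (y) x 54 mm, dark red display and red knob at its -x end, with a rectangular dark-floored well 92 (x) x 68 (y) x 9 mm deep in its top, where the block goes flat, long side along x (either way round). Point: centre of the well's floor, 45 mm above the bench (the rim is 9 mm higher). Grip the block in its upper part, so that the fingertips stay at least 11 mm above its underside and clear this rim.
- tray_spot (a point): Wooden tray with a cork floor, fixed: 136 (x) x 92 (y) mm, its edge only 10 mm high, cork area 122 x 78 mm; the slide box goes in the middle, long side along x (either way round). Point: centre of the cork, 7 mm above the bench, 3 mm below the edge. Keep the fingertips at least 5 mm above the box's underside to clear the edge.
- platform_spot (a point): Shaker, fixed: white base with a flat teal platform 164 (x) x 108 (y) mm; the rack goes in its middle, long side along x (either way round). Point: centre of the platform's top face, 60 mm above the bench; no edge around it.
- flask_center (a point): Bystander: small green-tinted conical glass flask with an orange stopper, 51 mm across the foot, 88 mm tall, loose, standing among the stations. Point: 44 mm above its foot.
- bottle_center (a point): Bystander: small white bottle with a green band and red cap, 38 mm across, 78 mm tall, loose, standing among the stations. Point: 39 mm above its foot.
Not all that is in view belongs to the job. Leave any pink or red look-alike of the part that bears rack_center alone.

How it is judged:
By the outcome, as a careful person would: the job done as asked, in the order asked, and still so for the second after the job is handed in, with the robot touching nothing.
It also fails if it takes over 112 s, if anything falls off the work surface, if the arm or the gripper's body presses on something with over 40 N, if the wrist force passes 120 N, or if a joint passes its speed limit or range.

## Robot

A 6-joint arm with a two-finger parallel gripper is mounted at the origin on the work surface. World frame = base frame: x ahead of the robot, y to its left, z up, the work surface at z = 0. Lengths are in m, angles in rad, forces in N, time in s.
With the tool pointing down it reaches from about 0.25 to 0.775 m from the base axis. Payload 4 kg.
Tool frame: the origin (TCP) lies at the very end of the fingers, on their centre line; the grasp point (between the pads) lies 19 mm behind it (arm.grip_depth is the z of the grasp point in the tool frame, in m); z points along the fingers, y is the line along which they close (so a half turn about z gives the same grasp; the last joint's range is limited). The gripper opens to 85 mm and grips with 20 to 120 N. Pads are 22 mm wide; open, the fingers measure 114 mm over their backs; the gripper's body (76 mm by 85 mm) begins 54 mm behind the grasp point. The pads swing forward as they close: fully open they stand 13 mm farther back than shut.
Start: joints at [1.046, 0.087, 1.371, -0, 1.684, -0.103], TCP at [0.225, 0.502, 0.231] pointing down, gripper open.
Joint ranges: [-3.1, 3.1], [-0.76, 2.03], [0.27, 2.55], [-1.08, 4.22], [0.17, 2.65], [-2.57, 2.57]. Speed limits (rad/s): [2.79, 2.79, 3.14, 3.14, 3.14, 3.14].

## Interface

Orientations are given as a unit quaternion [w, x, y, z].
In Python, from bench import arm, kinematics, eyes, job, finder gives the robot as it stands. The module is installed in compiled form; this text tells all that it offers. Calls block until the motion is done:
- arm.movep(position, orientation): joint-space move of the TCP to a pose.
- arm.movel(position, orientation=None, v=0.15, stop_force=None): straight line of the TCP; orientation=None keeps the orientation; v is the mean speed in m/s. With stop_force (N) it stops when the force on the tool has changed by that much, and returns True; else False.
- arm.movej(angles): joint-space move.
- arm.command_gripper(opening, force=None): opening from 0.0 (shut) to 1.0 (fully open); force is the grip in N (None keeps the last); returns when the fingers have stopped.
- arm.sleep(seconds).
- kinematics.ik(position, orientation): joint angles nearest the present ones, or None.
- arm.get_obs(): the state.
- eyes.snapshot(name): name is "side" or "top" or "wrist"; returns (picture, depth): 480x640x3 uint8, red, green, blue; 480x640 float32, m along the optical axis (not along the pixel's ray), 0 where there is no reading.
- eyes.calibration(name): a dict with "fx", "fy", "cx", "cy" (pixels), "R" (3x3) and "t" (3): a world point X has camera coordinates R X + t. Camera axes: x right, y down, z forward; pixel columns grow to the right and rows downward; lengths in m; the calibration is good to about 2 mm. The wrist camera is an equidistant fisheye: a pixel r from the principal point sees the ray r / f radians off the axis. A picture is of the moment at which its call begins: read the wrist's pose just before it. calibration takes no time and is no camera call; for the wrist camera it gives the pose at the moment of the call.
A pose or a line that the arm cannot do raises arm.PlanningError and nothing moves.
- job.job_done(): hands the job in; it is judged then, once.
Trained networks look in the newest picture that a camera, given by its name, has taken for a name from the list of things; names that differ only in an ending like _2 or _b are one class to them, and where a whole thing is asked for, a point or a joint stands for the part that bears it (a point fixed in the world has none). Each returns a list of dicts, best first, with "p" (0 to 1); they miss things now and then, are a little off and sometimes report something else, mostly with a low value. They report only what shows in the picture. A call takes as long as a camera call. They do not tell look-alikes from the thing itself.
- finder.search_frame(camera, query): "at" ([column, row] in pixels, amid what is visible of it).
- finder.regions_of(camera, query): "region" (480x640 bool, what is visible of it) and "at" ([column, row] in pixels, amid what is visible of it).
- finder.mark_of(camera, query): "at" ([column, row] in pixels: a listed point, or the origin of a listed thing).
The state is a dict: "t": time; "q": joint angles; "joint_vel": joint speeds; "joint_efforts": joint torques, N m; "eef_pos": TCP position; "tcp_rot": TCP orientation; "ft_force": force on the tool from outside, world axes, zero at the start; "ft_torque": the same for the moment, N m; "gripper_width": opening from 0.0 (shut) to 1.0 (fully open); "finger_force": force on a finger pad.
Only numpy, scipy, OpenCV 4.12 (cv2) and the standard library are available. Lean on these libraries where they do the work, as an engineer would, in place of code of your own. Each camera call takes 0.05 s, during which the arm holds its last target. There are 200 camera calls.

## Working session

There is one attempt and no reset: what is moved stays moved. The work goes in short steps, each a Python script; the robot and the scene stay as the last script left them, time stands still between calls to the robot, and variables do not carry over. Pictures are saved under pics/ and viewed, at most 14 in all, crops included, and the job is handed in when it is done.

```bash
mkdir -p pics; ls
python3 - <<'E'
from bench import arm, eyes, finder
import cv2,numpy as np
for n in ("top","side"):
    p,d=eyes.snapshot(n); cv2.imwrite(f"pics/{n}0.png",p[:,:,::-1]); np.savez(f"{n}0.npz",p=p,d=d)
    c=eyes.calibration(n); print(n,{k:np.round(v,3).tolist() for k,v in c.items()})
    for q in "jar_center block_center slidebox_center rack_center pan_spot well_spot tray_spot platform_spot flask_center bottle_center".split():
        print(q,[(np.round(r["at"]).tolist(),round(r["p"],2)) for r in finder.mark_of(n,q)][:4])
print(arm.get_obs()["t"],arm.grip_depth)
E
```

```text
pics
top {'fx': 439.232, 'fy': 439.232, 'cx': 318.512, 'cy': 237.243, 'R': [[0.015, -1.0, 0.006], [-0.987, -0.016, -0.157], [0.157, -0.003, -0.988]], 't': [-0.011, 0.488, 0.821]}
jar_center [([420.0, 134.0], 0.78)]
block_center [([413.0, 144.0], 0.89)]
slidebox_center [([408.0, 148.0], 0.7)]
rack_center [([235.0, 329.0], 0.87), ([428.0, 349.0], 0.79)]
pan_spot [([237.0, 140.0], 0.86)]
well_spot [([482.0, 228.0], 0.97)]
tray_spot [([325.0, 250.0], 0.72)]
platform_spot [([142.0, 230.0], 0.87)]
flask_center [([226.0, 257.0], 0.62)]
bottle_center [([318.0, 142.0], 0.92)]
side {'fx': 464.999, 'fy': 464.999, 'cx': 319.68, 'cy': 244.071, 'R': [[0.927, -0.374, 0.01], [-0.214, -0.551, -0.807], [0.307, 0.746, -0.591]], 't': [-0.454, 0.192, 0.754]}
jar_center [([463.0, 263.0], 0.7)]
block_center []
slidebox_center [([454.0, 300.0], 0.58)]
rack_center [([451.0, 318.0], 0.87), ([211.0, 253.0], 0.75), ([244.0, 408.0], 0.68)]
pan_spot [([374.0, 209.0], 0.75)]
well_spot [([451.0, 317.0], 0.64), ([419.0, 404.0], 0.57)]
tray_spot [([311.0, 295.0], 0.87), ([414.0, 252.0], 0.55)]
platform_spot [([269.0, 183.0], 0.87), ([373.0, 210.0], 0.49)]
flask_center [([270.0, 233.0], 0.87)]
bottle_center [([414.0, 252.0], 0.82)]
1.1 -0.0187
```

View pics/top0.png

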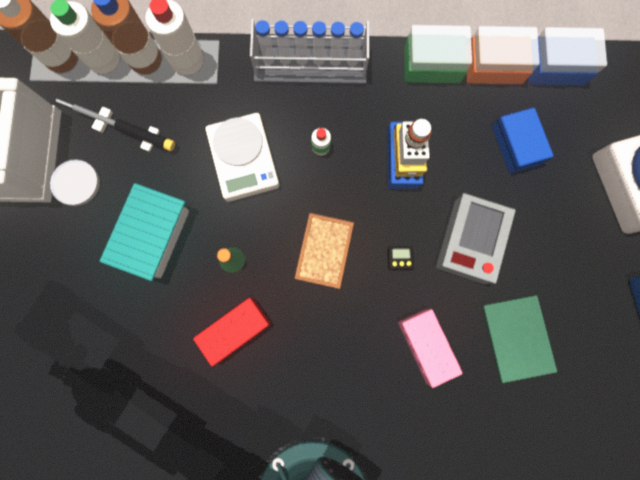

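View pics/side0.png

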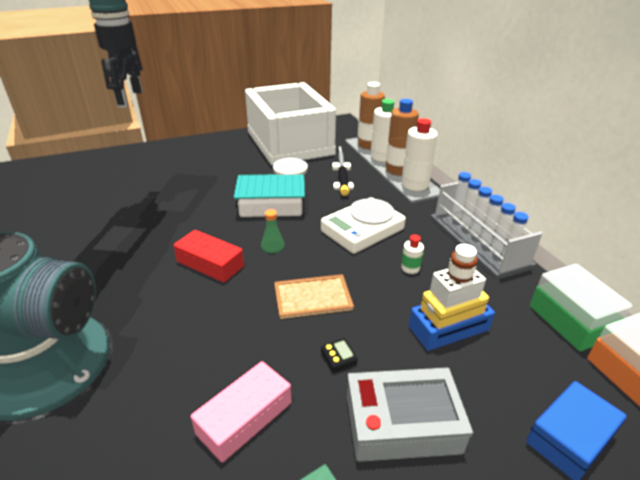

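The rack candidates are blue at the stack's bottom (410,155), red (232,332) and pink (432,348). The blue one under the yellow box fits; the other two are look-alikes, and the blue box at (524,140) is solid with no holes. Next I'll measure from depth and crop the stack to confirm.

```bash
cat > h.py <<'E'
from bench import arm, eyes, finder, kinematics, job
import cv2,numpy as np
def cloud(n,d):
    c=eyes.calibration(n); v,u=np.mgrid[:480,:640]
    P=np.stack([(u-c["cx"])/c["fx"]*d,(v-c["cy"])/c["fy"]*d,d],-1)
    return (P-c["t"])@c["R"]
def rect(P):
    (x,y),(a,b),t=cv2.minAreaRect((P[:,:2]*1000).astype(np.float32))
    if a<b: a,b,t=b,a,t+90
    t=(t+90)%180-90
    return np.round([x,y,a,b,t],1)
def pix2z(n,uv,z):
    c=eyes.calibration(n); r=c["R"].T@[(uv[0]-c["cx"])/c["fx"],(uv[1]-c["cy"])/c["fy"],1]; o=-c["R"].T@c["t"]
    return o+r*(z-o[2])/r[2]
E
python3 - <<'E'
from h import *
for n in ("top","side"):
    p,d=eyes.snapshot(n); W=cloud(n,d)
    if n=="top": np.savez("top1.npz",p=p,W=W)
    for q in "jar_center block_center slidebox_center rack_center pan_spot well_spot tray_spot platform_spot flask_center bottle_center".split():
        try: rs=finder.regions_of(n,q)
        except Exception as e: print(q,e); continue
        for r in rs[:3]:
            m=r["region"]&(d>0); P=W[m]
            if len(P)<20: continue
            zt=np.percentile(P[:,2],95); T=P[P[:,2]>zt-.006]
            print(n,q,round(r["p"],2),np.round(r["at"]),"ztop",round(zt,4),len(T),rect(T),"med",np.round(np.median(T,0)*1000,1))
p=np.load("top1.npz")["p"]
cv2.imwrite("pics/stack.png",cv2.resize(p[95:205,370:570],None,fx=4,fy=4,interpolation=cv2.INTER_CUBIC)[:,:,::-1])
for q,z in dict(pan_spot=.045,well_spot=.045,tray_spot=.007,platform_spot=.06,jar_center=.149).items():
    for r in finder.mark_of("top",q)[:1]: print(q,np.round(pix2z("top",r["at"],z)*1000,1))
E
```

```text
top jar_center 0.7 [418. 135.] ztop 0.1768 246 [ 658.8 -176.    29.4   29.3   85.2] med [ 658.7 -175.2  175.2]
top block_center 0.89 [408. 150.] ztop 0.1254 394 [ 656.9 -176.8   68.8   46.8    2. ] med [ 637.1 -170.6  123.2]
top slidebox_center 0.83 [404. 164.] ztop 0.0864 276 [ 649.3 -160.8  104.8   48.8   30.3] med [ 621.6 -169.1   83.1]
top rack_center 0.75 [229. 329.] ztop 0.0481 2358 [305.8 159.5 130.1  64.1 -53. ] med [305.2 159.5  45.6]
top rack_center 0.7 [432. 348.] ztop 0.0479 2377 [ 281.5 -217.8  129.9   64.3   25.1] med [ 280.8 -217.3   45.5]
top rack_center 0.6 [398. 178.] ztop 0.047 439 [ 662.5 -174.1  131.1   59.9    1. ] med [ 611.5 -151.5   45. ]
top pan_spot 0.88 [242. 157.] ztop 0.0471 1855 [666.5 159.8 129.5  99.4  16.3] med [679.6 163.8  45.4]
top well_spot 0.74 [476. 239.] ztop 0.0566 2618 [ 490.8 -311.6  151.3  106.   -17.4] med [ 463.6 -302.8   54.4]
top tray_spot 0.74 [323. 250.] ztop 0.0118 2824 [466.8 -14.7 135.8  91.9 -11.7] med [465.5 -14.3   8.5]
top platform_spot 0.92 [146. 235.] ztop 0.0628 4662 [491.7 333.7 163.6 108.8 -18.9] med [490.2 332.8  60.6]
t
[... 1220 characters left out ...]
.5   52. ]
side tray_spot 0.73 [310. 298.] ztop 0.0081 2488 [468.2 -16.5 136.4  96.8 -11.3] med [466.9 -19.4   5.2]
side tray_spot 0.32 [272. 238.] ztop 0.0847 80 [445.1 169.2  24.5  21.1 -86.2] med [445.1 166.   84.5]
side platform_spot 0.87 [268. 196.] ztop 0.0581 1574 [474.6 279.  220.7 164.1  70.6] med [491.1 324.2  56.7]
side flask_center 0.58 [273. 237.] ztop 0.0847 81 [446.4 169.3  23.9  22.9  25.3] med [445.1 166.   84.5]
side bottle_center 0.43 [273. 237.] ztop 0.0846 73 [445.6 167.8  21.3  20.9  24. ] med [444.5 165.   84.3]
pan_spot [679.5 160.2  45. ]
well_spot [ 505.1 -319.6   45. ]
tray_spot [470.3 -12.9   7. ]
platform_spot [480.4 329.4  60. ]
jar_center [ 657.2 -178.3  149. ]
```

View pics/stack.png

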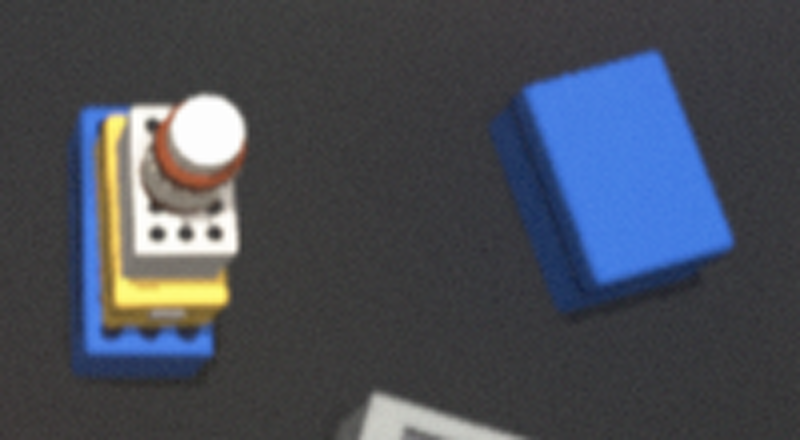

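The crop confirms it: jar, block, yellow box and the holed blue rack are stacked at (405,150), and the blue box on the right at (524,140) has no holes. Next I'll fit the stations' inner features and measure the fingertip offset.

Run:
```python
from h import *
for n,b in (("top",0),("side",-.0025)):
    p,d=eyes.snapshot(n); W=cloud(n,d); ok=d>0
    def loc(c,yaw,hx,hy,z0,z1):
        c_,s_=np.cos(np.radians(yaw)),np.sin(np.radians(yaw)); D=W[...,:2]-np.array(c)
        x=D[...,0]*c_+D[...,1]*s_; y=-D[...,0]*s_+D[...,1]*c_
        return ok&(abs(x)<hx)&(abs(y)<hy)&(W[...,2]>z0+b)&(W[...,2]<z1+b)
    m=loc((.505,-.317),-17.4,.06,.042,.040,.0495); print(n,"well",m.sum(),rect(W[m]))
    m=loc((.6795,.160),0,.06,.06,.0425,.052); (x,y),r=cv2.minEnclosingCircle((W[m][:,:2]*1000).astype(np.float32)); print(n,"pan",x,y,r,W[m].mean(0))
    m=loc((.491,.333),-19,.11,.08,.056,.068); print(n,"plat",m.sum(),rect(W[m]))
    m=loc((.467,-.015),-11.5,.09,.07,.0035,.02); print(n,"tray",m.sum(),rect(W[m]))
    m=loc((.225,.502),0,.08,.08,.19,.5); print(n,"finger",m.sum(),np.sort(W[m][:,2])[:12:3] if m.any() else "")
    if m.any(): F=W[m]; F=F[F[:,2]<.26]; print(np.round(F[:,:2].min(0),3),np.round(F[:,:2].max(0),3))
```

```text
top well 1567 [ 505.6 -319.2  101.4   74.1  -21.3]
top pan 680.509521484375 163.8104248046875 50.44102478027344 [0.67929556 0.16369938 0.04544792]
top plat 4776 [491.9 333.5 164.  108.5 -19.2]
top tray 3120 [467.2 -15.4 178.4 136.1 -10.5]
top finger 0 
side well 2625 [ 511.6 -314.6   91.1   66.   -17.9]
side pan 681.9943237304688 160.9898681640625 51.22150421142578 [0.68050596 0.1594575  0.04213099]
side plat 1532 [493.3 331.7 163.7 113.3 -19.3]
side tray 2554 [467.3 -20.8 136.3 105.4 -11.6]
side finger 3484 [0.24093737 0.24172657 0.2418998  0.24197877]
[0.196 0.447] [0.256 0.548]
```

```bash
cat >> h.py <<'E'
from scipy.spatial.transform import Rotation as Rot
UP=.27
def quat(yaw):
    c,s=np.cos(np.radians(yaw)),np.sin(np.radians(yaw))
    q=Rot.from_matrix([[c,s,0],[s,-c,0],[0,0,-1]]).as_quat(); return [q[3],*q[:3]]
def best(pos,yaw):
    "of the two equal grasps, the one with the last joint nearer its middle"
    o=[(abs(j[5]),y) for y in (yaw,yaw+180) if (j:=kinematics.ik(pos,quat(y))) is not None]
    return min(o)[1]
def pick(x,y,yaw,z,force,first=False):
    yaw=best([x,y,UP],yaw); q=quat(yaw)
    arm.command_gripper(1.0)
    arm.movep([x,y,UP],q); arm.movel([x,y,z],v=.12); arm.command_gripper(0.,force)
    o=arm.get_obs(); print("grip",o["gripper_width"]*85,o["finger_force"])
    arm.movel([x,y,z+.02],v=.06); arm.movel([x,y,UP],v=.2)
    o=arm.get_obs(); print("up",o["gripper_width"]*85,o["finger_force"],o["t"]); return yaw
def place(x,y,yaw,z,rel):
    "z: expected TCP height at contact; rel: opening to let go"
    q=quat(yaw)
    arm.movel([x,y,UP],q,v=.25); arm.movel([x,y,z+.012],v=.12)
    hit=arm.movel([x,y,z-.006],v=.02,stop_force=3.); o=arm.get_obs()
    print("contact",hit,o["eef_pos"][2]-z,o["ft_force"])
    arm.sleep(.2); arm.command_gripper(rel); arm.sleep(.2)
    arm.movel([x,y,UP],v=.15); print("t",arm.get_obs()["t"])
def tops(q):
    for n in ("top","side"):
        p,d=eyes.snapshot(n); W=cloud(n,d)
        for r in finder.regions_of(n,q)[:3]:
            P=W[r["region"]&(d>0)]
            if len(P)<20: continue
            zt=np.percentile(P[:,2],95); T=P[P[:,2]>zt-.006]
            print(n,q,round(r["p"],2),round(zt,4),len(T),rect(T))
E
python3 - <<'E'
from h import *
for x,y,w in ((.659,-.177,1),(.681,.162,1),(.508,-.317,-17.4),(.4675,-.0155,-11.5),(.4925,.3327,-19.1)):
    print([None if (j:=kinematics.ik([x,y,z],quat(best([x,y,UP],w)))) is None else round(j[5],2) for z in (UP,.06)])
w=pick(.659,-.1771,1,.123+.006,30)
place(.681,.162,w,.045+.006,.75)
tops("block_center"); tops("jar_center")
p,d=eyes.snapshot("top"); cv2.imwrite("pics/a.png",p[:,:,::-1])
g=cv2.resize(p[185:290,430:525],None,fx=5,fy=5,interpolation=cv2.INTER_CUBIC); cv2.imwrite("pics/well.png",g[:,:,::-1])
E
```

```text
[np.float64(1.21), np.float64(1.21)]
[np.float64(-1.44), np.float64(-1.44)]
[np.float64(1.22), np.float64(1.22)]
[np.float64(-1.52), np.float64(-1.52)]
[np.float64(-0.74), np.float64(-0.74)]
grip 39.14767832627715 30.587915182113647
up 38.8578059216496 30.326841473579407 8.6667
contact True 0.0005921849150372221 [ 0.12004665 -0.35923209  3.36133748]
t 15.0417
side block_center 0.97 0.1219 866 [ 658.9 -180.    70.9   46.5   -0.9]
top jar_center 0.92 0.0988 188 [680.  162.1  29.5  28.1 -56.4]
side jar_center 0.75 0.0944 99 [682.5 160.5  30.5  29.5  49. ]
```

View pics/a.png

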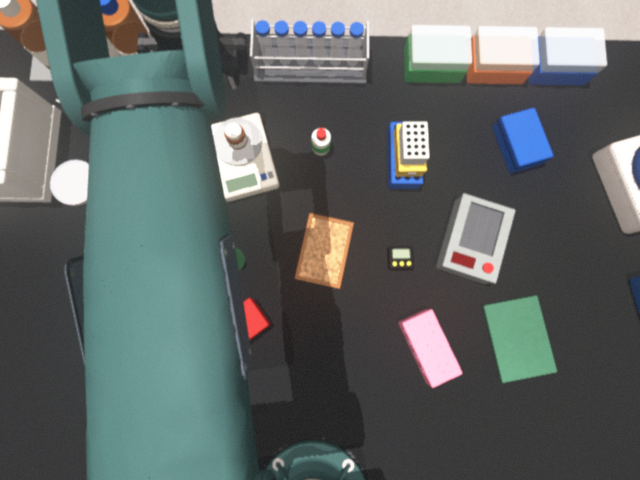

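View pics/well.png

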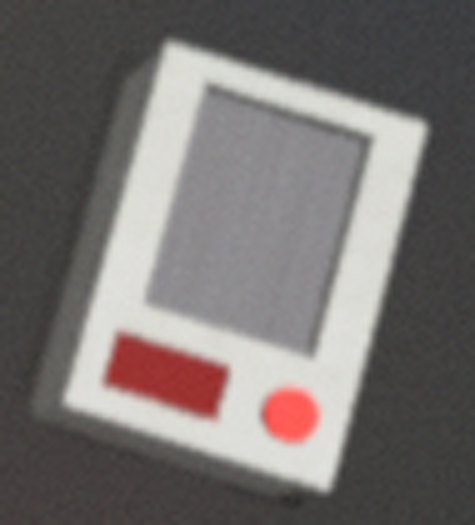

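The jar stands mid-pan with its cap at (235,132), and the block is clear at (415,142). The crop shows the well's corners at crop pixels (208,84), (373,134), (315,357) and (147,303). The block goes to the well next.

Run:
```python
from h import *
cor=[pix2z("top",(np.array(c)+.5)/5-.5+[430,185],.054) for c in ((208,84),(373,134),(315,357),(147,303))]
c=np.mean(cor,0); r=rect(np.array(cor)); print(r)
x,y=c[0]+.0008,c[1]-.0013; print(x,y)
w0=best([.6579,-.1785,UP],.8); w=pick(.6579,-.1785,.8,.083+.011,50)
place(x,y,w-.8-17.4,.045+.011,.85)
tops("slidebox_center"); tops("block_center")
p,d=eyes.snapshot("top"); cv2.imwrite("pics/b.png",p[100:340,300:620,::-1])
```

```text
[ 508.5 -317.8   91.6   66.6  -16.9]
0.50923289755123 -0.3191892655651573
grip 45.12451688412732 53.27237784862518
up 45.0107005795502 52.74707615375519 20.6167
contact True 0.0006115924976844989 [0.04937661 0.23845639 4.42325338]
t 26.3917
top slidebox_center 0.85 0.0853 1330 [ 659.2 -177.6   95.9   54.8    1.6]
side slidebox_center 0.66 0.0819 768 [ 580.9 -245.6  280.2   92.9   38.6]
top block_center 0.74 0.0875 915 [ 509.3 -318.1   70.7   46.7  -16.5]
top block_center 0.19 0.0897 131 [444.9 170.3  22.2  21.7  49.7]
side block_center 0.64 0.0844 1574 [ 510.3 -319.8   70.2   47.2  -16.8]
```

View pics/b.png

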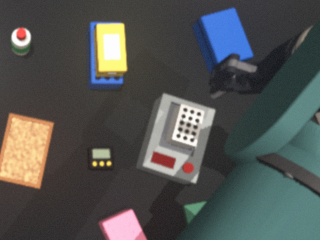

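The block sits flat in the well at crop (187,124), long side along it, and the yellow box is exposed at crop (111,48). The slide box is next.

Run:
```python
from h import *
w=pick(.660,-.1790,1.4,.045+.008,40)
place(.4675,-.0165,w-1.4-11.5,.007+.008,.9)
tops("rack_center"); tops("slidebox_center")
p,d=eyes.snapshot("top"); cv2.imwrite("pics/c.png",p[:,:,::-1])
```

```text
grip 53.1281770914546 44.77658987045288
up 53.08741408869137 44.41993832588196 31.9417
contact True 0.0005480905121548751 [-0.12761107  0.16523174  3.96923197]
t 38.4917
top rack_center 0.86 0.0479 2394 [ 281.2 -217.6  130.3   64.6   24.9]
top rack_center 0.81 0.048 581 [306.8 160.1 131.4  59.4 -55.4]
side rack_center 0.81 0.0442 1995 [ 663.7 -179.4  130.6   63.7    0.8]
side rack_center 0.72 0.0435 1284 [307.2 157.  131.5  67.3 -52.2]
side rack_center 0.7 0.0443 3727 [ 282.9 -219.9  130.7   65.    24.6]
top slidebox_center 0.85 0.0481 991 [456.8 -13.3  75.   53.7 -10.9]
side slidebox_center 0.93 0.0437 1039 [468.3 -17.8  96.2  57.3 -10. ]
```

View pics/c.png

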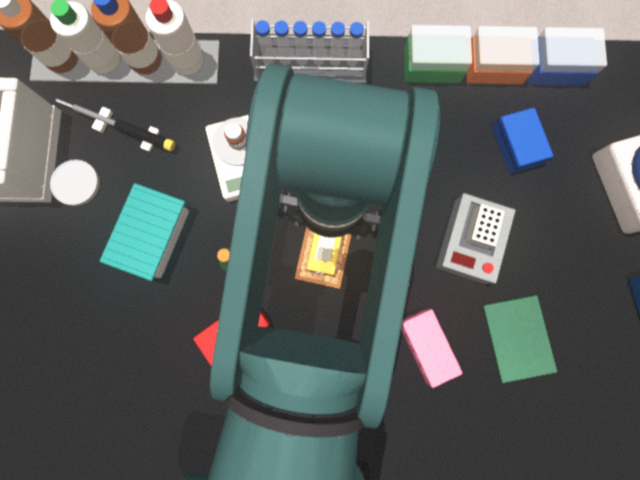

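The slide box lies in the tray at (324,252). The last rack candidate lies where the stack was (hidden by the arm here, found by the side camera at (664,-179) mm); it is the blue one. The rack is next.

Run:
```python
from h import *
w=pick(.6628,-.1778,.8,.009,45)
place(.4925,.3327,w-.8-19.1,.060+.009,1.0)
arm.movel([.40,.36,.30],v=.2)
for q in ("rack_center","slidebox_center","jar_center","block_center","platform_spot","flask_center","bottle_center"): tops(q)
p,d=eyes.snapshot("top"); cv2.imwrite("pics/d.png",p[:,:,::-1])
p,d=eyes.snapshot("side"); cv2.imwrite("pics/e.png",p[:,:,::-1])
```

```text
grip 63.18224256885044 52.27299928665161
up 63.08190864795498 51.7702978849411 44.6917
contact True 0.0006646556072094911 [ 1.2342984  -0.37207454  5.25574797]
t 51.5833
top rack_center 0.84 0.1077 2480 [492.4 333.2 129.3  64.8 -19.5]
top rack_center 0.77 0.0479 2369 [ 281.6 -217.6  129.3   64.5   24.7]
top rack_center 0.68 0.0481 2346 [305.7 159.4 129.9  63.8 -52.8]
side rack_center 0.82 0.1031 726 [491.4 329.9 126.6  68.3 -20. ]
side rack_center 0.81 0.0435 1264 [306.8 156.  130.7  66.3 -53.9]
side rack_center 0.69 0.0443 3707 [ 282.3 -220.   129.7   65.5   24.5]
top slidebox_center 0.74 0.0482 1286 [466.8 -15.3  95.2  52.8 -10.7]
side slidebox_center 0.73 0.0438 1036 [468.1 -17.9  95.8  55.8 -10.9]
top jar_center 0.73 0.099 202 [680.7 162.8  29.6  29.4 -58.3]
side jar_center 0.84 0.0945 101 [681.3 158.9  30.1  29.   62.6]
top block_center 0.8 0.0875 909 [ 509.3 -317.7   70.5   47.   -17.2]
side block_center 0.74 0.0843 1593 [ 510.4 -319.9   70.    48.   -17.2]
top platform_spot 0.74 0.0627 1633 [491.2 332.3 164.  107.3 -18.7]
side platform_spot 0.75 0.0578 657 [491.8 328.8 162.8 105.6 -19.4]
top flask_center 0.59 0.0896 127 [444.7 170.1  22.2  21.3  -6.1]
side flask_center 0.7 0.0848 75 [446.6 168.4  22.9  21.9  51.9]
top bottle_center 0.93 0.0794 70 [685.8  -3.6  17.5  16.2 -88.8]
top bottle_center 0.59 0.0478 1301 [466.5 -15.2  94.5  53.7 -11. ]
side bottle_center 0.61 0.0746 69 [688.1  -7.   18.9  18.5  50.7]
```

View pics/d.png

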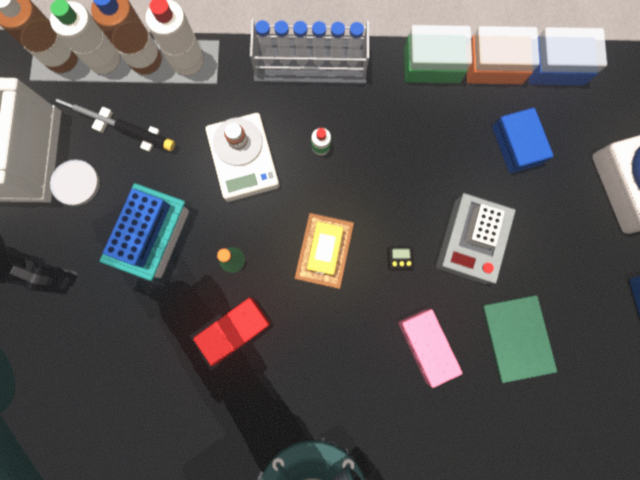

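View pics/e.png

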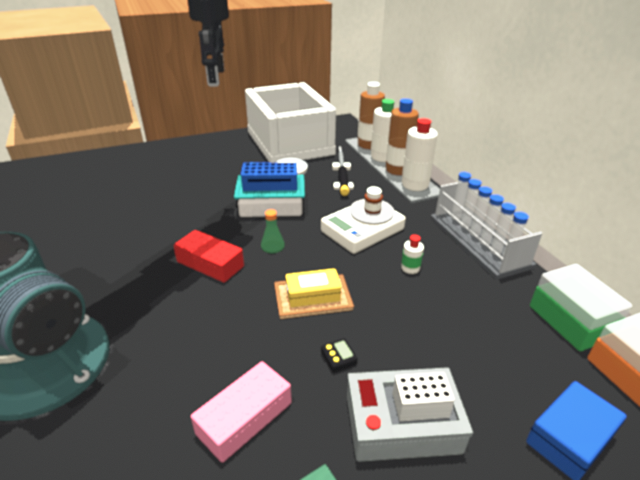

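All four things are centred and aligned on their stations: rack (143,230), jar (235,133), box (324,250) and block (488,226). The flask, bottle and look-alikes haven't moved, and the gripper is open and clear, so I'm handing in.

```bash
python3 -c "
from bench import job; print(job.job_done())"
```

```text
the job is handed in; nothing more can be done
None
```

The job is handed in: jar, block, slide box and rack were taken from the top down and each set upright in the middle of its own station, the flask and bottle were left where they stood, and the gripper has let go of everything.

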